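# Unlock the drying chamber and take out the box

### The arm

A 6-joint arm with a two-finger parallel gripper is mounted at the origin on a cart in front of the work surface, level with it; the furniture and walls round the work are solid. World frame = base frame: x ahead of the robot, y to its left, z up, the work surface at z = 0. Lengths are in m, angles in rad, forces in N, time in s.
With the tool pointing down it reaches from about 0.25 to 0.775 m from the base axis. Payload 4 kg.
Tool frame: the origin (TCP) lies midway between the tips of the shut fingers; the grasp point (between the pads) lies 19 mm behind it; z points along the fingers, y is the line along which they close (so a half turn about z gives the same grasp; the last joint's range is limited). The gripper opens to 94 mm and grips with 3 to 60 N. Pads are 16 mm wide; open, the fingers measure 119 mm over their backs; the gripper's body (75 mm by 177 mm) begins 78 mm behind the grasp point.
Start: joints at [-1.263, 0.087, 1.371, -0, 1.684, -0.103], TCP at [0.22, -0.504, 0.206] pointing down, gripper open.
Joint ranges: [-3.1, 3.1], [-0.76, 2.03], [0.27, 2.55], [-1.08, 4.22], [0.17, 2.65], [-2.57, 2.57]. Speed limits (rad/s): [2.79, 2.79, 3.14, 3.14, 3.14, 3.14].

### API

Orientations are given as a unit quaternion [x, y, z, w].
In Python, from rig import arm, eyes, job_done gives the robot as it stands.
- The arm moves only by the shell command python3 -m creep 'ROWS' [FORCE]. ROWS is JSON, a list of rows, each a list of 3 entries, a list of its own where there are three numbers: the shift along the tool's x, y, z in mm, then the turn, a rotation vector about the tool's x, y, z in degrees, then the closure, from -1 (fully open) to 1 (shut). A call has 1 to 12 rows; each row shifts and turns the commanded pose from where the row before left it, along the tool's axes as they then stand; what a row does not reach is not made up. A row lasts 1/10 s, in which the tool goes at most 50 mm and 8.59 degrees, less where a joint would pass 70% of its speed; a pose out of reach is approached as far as the arm can. A call with a gripper value outside its range is refused whole. The fingers move at their own pace and stop on an object; FORCE is the grip in N (left out, the last holds). Time passes only in rows, so rows that do not move let the fingers close. It gives the time, the measured TCP pose, the force, the opening and the grip force at its end, in the units of the state.
- arm.state(): the state, without advancing time (a new reading comes with each control period).
- eyes.snapshot(name): name is "scene" or "side" or "wrist"; returns a dict with "img" (400x640x3 uint8, red, green, blue), "z_map" (400x640 float32, m along the optical axis (not along the pixel's ray), 0 where there is no reading), "fx", "fy", "cx", "cy" (pixels), "rvec" (rotation vector, rad) and "tvec" (3), from world to camera coordinates, as OpenCV has them. Camera axes: x right, y down, z forward; pixel columns grow to the right and rows downward; lengths in m; the calibration is good to about 2 mm. A picture is of the moment at which its call begins.
- job_done(): hands the job in; it is judged then, once.
The state is a dict: "t": time; "joint_positions": joint angles; "qvel": joint speeds; "joint_efforts": joint torques, N m; "position": TCP position; "tcp_rot": TCP orientation; "contact_force": force on the tool from outside, world axes, zero at the start; "moment": the same for the moment, N m; "opening": finger opening in m; "grip_force": force on a finger pad.
Only numpy, scipy, OpenCV 4.12 (cv2) and the standard library are available. Lean on these libraries where they do the work, as an engineer would, in place of code of your own. Each camera call takes 0.05 s, during which the arm holds its last target. There are 200 camera calls.

### The job

Slide the drying chamber's safety catch fully to its released end, then swing the chamber's cover fully open by its upright handle. Lift the white box out and set it down flat, without dropping it, on the floor of the card tray beside the box already lying there. Leave the catch released and the cover open, and do not disturb the other box or the loose things around.

Things in the scene. Friction and masses are not known exactly. Their poses are not given: they have to be found in the camera images.
- chamber: White fixed housing, 128 (x) x 220 (y) x 64 mm, origin at the centre of its underside. Its own +x points to its back, +y to its left, z up. An open well (112 x 140 mm inside, walls 8 mm, floor 26 mm above the desk, rim 64 mm) has its centre at chamber (0, +32 mm); the right-hand 66 mm strip is a solid console with the catch on top, near the front.
- catch (a joint): Safety catch, a steel block with an upright black tab, sliding on the console along the chamber's -y (to the chamber's right, away from the cover). 0 m = locked (stands in front of the cover's lug and blocks it), 0.032 m = end stop, released. It starts locked (0 to 0.004). About 2 N of friction; it stays where it is left. The lug clears it from about 0.023 m.
- catch_tab (a point): A point on the catch's upright black tab, at the tab's centre in plan, 98 mm above the desk. The tab is 12 mm thick along the chamber's x (the way to pinch it), 24 mm long along the chamber's y, and stands from 79 to 112 mm above the desk. The cover's top and lug behind and beside it are 74 mm above the desk.
- cover (a joint): Flat aluminium cover (128 x 155 x 8 mm, its top 74 mm above the desk) that swings level about a vertical hinge at the chamber's rear left corner. 0 rad = shut over the well, 1.65 rad = end stop, fully open. Seen from above it opens clockwise: the handle first moves towards the chamber's front (-x), then to its left (+y), until the cover stands clear of the well, left of the chamber. It stays where it is left; it turns with about 1 N at the handle.
- cover_handle (a point): A point on the axis of the cover's upright round black handle, 102 mm above the desk. The handle is 27 mm in diameter (30 mm at its top), stands from 74 to 124 mm above the desk, 125 mm from the hinge axis.
- cover_hinge (a point): A point on the cover's vertical hinge axis.
- box_center (a point): Centre of the white cardboard box to be moved: 90 (own x) x 48 (own y) x 26 mm, 0.12 kg, lying flat on the well's floor under the cover, its length roughly along the chamber's x, its centre 39 mm above the desk. To be gripped across its 48 mm (own y).
- tray: Open brown card tray, fixed on the desk, 170 (own x) x 250 (own y) x 50 mm, walls and floor 3 mm thick; origin at the centre of its underside. The half towards its own +y is empty.
- box_out_center (a point): Centre of a second, identical white box (90 own x, 48 own y, 26 mm), which lies flat in the tray's -y half, its length roughly along the tray's x, and must stay there.
- timer: Loose white bench timer, 62 x 62 x 19 mm, a bystander on the desk; origin at the centre of its underside.
- petri: Loose petri dish, 60 mm across, 14 mm high, a bystander; origin at the centre of its underside.
- mouse: Loose black computer mouse, 108 x 60 x 36 mm, on a flat black pad, a bystander; origin at the centre of its underside.
- tape: Loose roll of tape lying flat, 104 mm across, 25 mm high, a bystander; origin at the centre of its underside.
- box_in: The same box to be moved; origin at the centre of its underside.

How it is judged:
On the way, in this order (a step that is already met when the one before it is completed fails the run):
1. the catch is slid to its released end while the cover is still shut (value of joint catch above 0.026 m and value of joint cover below 0.15 rad), for 0.1 s.
2. the cover is swung open (value of joint cover above 1.45 rad and value of joint catch above 0.024 m), for 0.2 s.
3. the box is lifted out of the well (height (world z) of box_center above 0.075 m), for 0.1 s.
At the end, for the whole second after the job is handed in: The box lies flat (within 0.12 rad) and at rest on the tray's floor, inside its walls (centre under 22 mm above the desk); the cover stands at 1.4 rad or more and the catch at 24 mm or more (x of box_center in the frame of tray between -0.078 and 0.078 m and y of box_center in the frame of tray between -0.118 and 0.118 m and height (world z) of box_center below 0.022 m and angle between box_center's own z axis and vertical below 0.12 rad and linear speed of box_in below 0.02 m/s and value of joint cover above 1.4 rad and value of joint catch above 0.024 m); the robot touches nothing.
It fails at once if the other box in the tray is shifted by more than 20 mm (distance of box_out_center from where it was at the start of the episode above 0.02 m).
It fails at once if a loose bystander (timer, petri dish, mouse or tape) is shifted by more than 25 mm (distance of any of timer, petri, mouse, tape from where it was at the start of the episode above 0.025 m).
It fails at once if the box is dropped or thrown (it moves faster than 1.2 m/s below 200 mm) (linear speed of box_in above 1.2 m/s and height (world z) of box_center below 0.2 m).
It also fails if it takes over 64 s, if anything falls off the work surface, if the arm or the gripper's body presses on something with over 40 N, if the wrist force passes 120 N, or if a joint passes its speed limit or range.

## Working session

There is one attempt and no reset: what is moved stays moved. The work goes in short steps, Python scripts to look and compute and a shell command to move; the robot and the scene stay as the last step left them, time stands still between calls to the robot, and variables do not carry over. Pictures are saved under pics/ and viewed, at most 10 in all, crops included, and the job is handed in when it is done.

```bash
ls; mkdir -p pics; cat > h.py <<'E'
import numpy as np, cv2
from rig import arm, eyes, job_done
def snap(n):
    s=eyes.snapshot(n); s['R']=cv2.Rodrigues(np.array(s['rvec'],float))[0]; s['t']=np.array(s['tvec'],float).ravel(); return s
def ray(s,u,v,z):
    d=s['R'].T@np.array([(u-s['cx'])/s['fx'],(v-s['cy'])/s['fy'],1.]); c=-s['R'].T@s['t']
    return c+d*(z-c[2])/d[2]
def cloud(s):
    Z=s['z_map']; v,u=np.indices(Z.shape)
    P=np.stack([(u-s['cx'])/s['fx']*Z,(v-s['cy'])/s['fy']*Z,Z],-1)
    W=(P-s['t'])@s['R']; W[Z==0]=np.nan; return W
def save(s,f): cv2.imwrite(f,s['img'][...,::-1])
E
python3 - <<'E'
from h import *
a=snap('scene');b=snap('side')
save(a,'pics/a.png');save(b,'pics/b.png')
for s in(a,b):print(-s['R'].T@s['t'],s['fx'],(s['z_map']>0).mean())
print(arm.state())
E
```

```text
pics
[-0.00416806  0.71431426  1.02817713] 406.16906088363555 0.996015625
[ 0.26739434 -1.06985769  0.63938734] 377.98419306985045 0.99566796875
{'t': 0.1, 'joint_positions': array([-1.26309552e+00,  8.78485153e-02,  1.37206002e+00,  2.04041385e-06,
        1.68360378e+00, -1.03143835e-01]), 'qvel': array([ 0.00094769, -0.00061071, -0.00219603,  0.00018733,  0.00019624,
        0.00042674]), 'joint_efforts': array([ 2.37766784e-03, -3.41253734e+01, -3.03302908e+01,  7.20034470e-02,
        3.03751510e-02, -1.00755196e-04]), 'position': array([ 0.21948829, -0.50377931,  0.2044609 ]), 'tcp_rot': array([ 9.78974452e-01,  2.03980638e-01, -9.69903498e-05, -9.54917479e-04]), 'contact_force': array([ 0.01172933, -0.08799276, -0.64488213]), 'moment': array([ 0.00816312, -0.03816777,  0.00319514]), 'grip_force': 0.0, 'opening': 0.09403261170060001}
```

View pics/a.png

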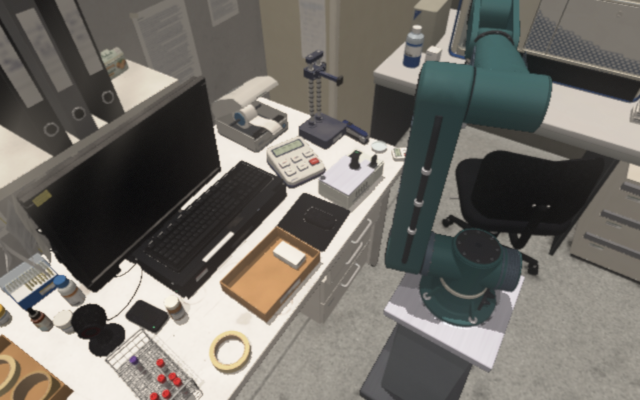

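View pics/b.png

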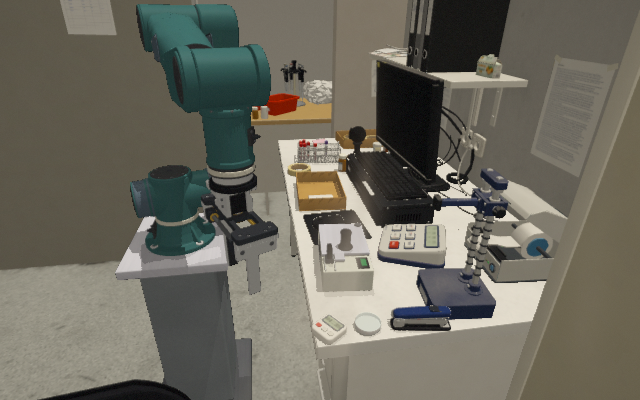

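Scene view: chamber at about (352,178) with black handle (355,160) and tab (374,160), tray at (272,272) with the other box at (290,254). Side view: chamber at (345,255), handle (345,240), tab (329,252), tray at (320,190). The timer (329,327) and petri dish (367,324) are to its right.

```bash
python3 - <<'E'
from h import *
for n in('scene','side'):
    s=snap(n);W=cloud(s);p=ray(s,*((352,178) if n=='scene' else (345,255)),0.07);print(n,'guess',p)
    near=np.hypot(W[...,0]-p[0],W[...,1]-p[1])<.2
    x0=s['img']; 
    m=near&(abs(W[...,2]-.074)<.004)
    pts=W[m][:,:2].astype(np.float32); print('cover',len(pts),cv2.minAreaRect(pts))
    m=(near&(W[...,2]>.082)&(W[...,2]<.135)&(x0.max(2)<110)).astype(np.uint8)
    k,l,st,c=cv2.connectedComponentsWithStats(m)
    for i in range(1,k):
        if st[i,4]>12: q=W[l==i];print('blob',st[i],np.median(q,0),q.min(0),q.max(0))
    p=ray(s,*((272,272) if n=='scene' else (320,190)),0.0);print('tray',p)
    near=np.hypot(W[...,0]-p[0],W[...,1]-p[1])<.18
    im=x0.astype(int);brown=(im[...,0]-im[...,2]>40)
    m=near&brown&(W[...,2]>.044)&(W[...,2]<.056); pts=W[m][:,:2].astype(np.float32);print('rim',len(pts),cv2.minAreaRect(pts),W[near&brown][:,2].min())
    m=near&(im.min(2)>130)&(abs(W[...,2]-.029)<.005)&~brown; pts=W[m][:,:2].astype(np.float32);print('out',len(pts),cv2.minAreaRect(pts) if len(pts) else 0)
    r=slice(120,215) if n=='scene' else slice(200,350); c=slice(290,430) if n=='scene' else slice(290,440)
    np.save(f'pics/{n}.npy',W)
    cv2.imwrite(f'pics/c_{n}.png',cv2.resize(x0[r,c][...,::-1],None,fx=4,fy=4,interpolation=2))
a=cv2.imread('pics/c_scene.png');b=cv2.imread('pics/c_side.png')
b=cv2.resize(b,(380,380));a=cv2.resize(a,(560,380)) [:, :420];cv2.imwrite('pics/c.png',np.hstack([a,b]))
E
```

```text
scene guess [ 0.44755226 -0.18422537  0.07      ]
cover 1060 ((0.4723260998725891, -0.20121347904205322), (0.18629105389118195, 0.12908492982387543), 84.79586791992188)
blob [350 153   9  15  99] [ 0.46710099 -0.22903504  0.11367416] [ 0.4565529  -0.25236041  0.08226806] [ 0.48476645 -0.22030689  0.12842786]
blob [371 155   6  10  39] [ 0.41679802 -0.27610046  0.10122784] [ 0.41162532 -0.28948134  0.08251825] [ 0.42361751 -0.26589073  0.11226274]
tray [0.48195915 0.23012068 0.        ]
rim 418 ((0.4751511812210083, 0.23959048092365265), (0.25186705589294434, 0.17320257425308228), 86.94821166992188) -0.0059209424319306946
out 382 ((0.48990529775619507, 0.25170305371284485), (0.24566605687141418, 0.09669440239667892), 76.53083801269531)
side guess [ 0.46457753 -0.27196058  0.07      ]
cover 1197 ((0.47255319356918335, -0.20613926649093628), (0.19161050021648407, 0.12823735177516937), 84.74024200439453)
blob [340 229  11  18 119] [ 0.46581431 -0.24721121  0.11497876] [ 0.45770067 -0.25496076  0.08211313] [ 0.48247916 -0.228459    0.12516749]
blob [327 244   5  14  66] [ 0.41801253 -0.29094692  0.10219531] [ 0.41311477 -0.2965882   0.083042  ] [ 0.4249247  -0.2761459   0.11245809]
tray [0.48665956 0.28143931 0.        ]
rim 161 ((0.4749704599380493, 0.2390831708908081), (0.25954169034957886, 0.16930721700191498), 86.78874969482422) -0.0032410628039260137
out 55 ((0.470487117767334, 0.1711939126253128), (0.025773556903004646, 0.08548841625452042), 85.80184173583984)
```

View pics/c.png

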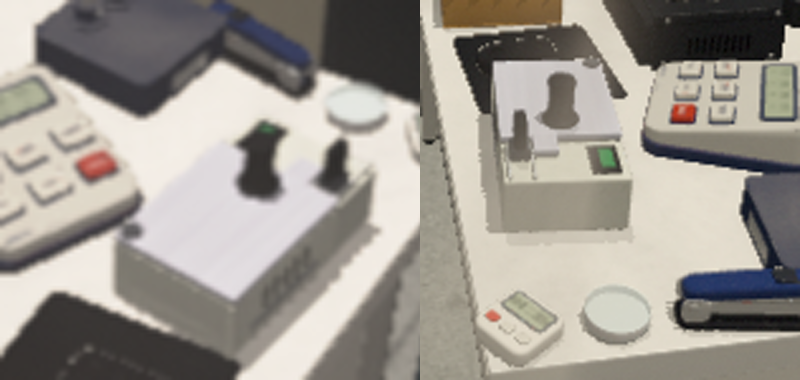

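Left crop (scene): hinge disc at crop (130,230), handle top (265,130), tab top (335,145). Right crop (side): hinge disc at (590,62), handle (560,100), tab (520,135). The pad lies left of the chamber.

```bash
python3 - <<'E'
from h import *
a=snap('scene');b=snap('side')
print('hinge',ray(a,322.5,177.5,.076),ray(b,357,224.5,.076))
print('out',ray(a,290,254,.029))
W=np.load('pics/scene.npy'); p=ray(a,315,220,0)
m=np.hypot(W[...,0]-p[0],W[...,1]-p[1])<.12; m&=(a['img'].max(2)<70)
q=W[m]; print('pad',p,np.nanpercentile(q,[1,50,99],0))
print('handle top',ray(a,290+263/4,120+128/4,.124),'tab top',ray(a,290+337/4,120+143/4,.112))
print('handle top side',ray(b,290+140/2.533,200+77/2.533,.124),'tab', ray(b,290+100/2.533,200+113/2.533,.112))
E
```

```text
hinge [ 0.53023953 -0.12753705  0.076     ] [ 0.53128288 -0.13251276  0.076     ]
out [0.46122359 0.16362157 0.029     ]
pad [ 0.48476712 -0.00936232  0.        ] [[ 0.40149751 -0.09873123 -0.00319064]
 [ 0.47875394  0.00840095  0.002227  ]
 [ 0.57957649  0.07991095  0.03711349]]
handle top [ 0.47466517 -0.25206494  0.124     ] tab top [ 0.41778718 -0.28121365  0.112     ]
handle top side [ 0.47070648 -0.23790186  0.124     ] tab [ 0.42097017 -0.28051677  0.112     ]
```

```bash
python3 -m creep '[[[0,0,0],[0,0,-7.65],0],[[0,0,0],[0,0,-7.65],0],[[0,0,0],[0,0,-7.65],0],[[0,0,0],[0,0,-7.65],0],[[0,0,0],[0,0,-7.65],0],[[0,0,0],[0,0,-7.65],0],[[0,0,0],[0,0,-7.65],0],[[0,0,0],[0,0,-7.65],0]]' 20
python3 -m creep '[[[24,18,0],[0,0,0],0],[[24,18,0],[0,0,0],0],[[24,18,0],[0,0,0],0],[[24,18,0],[0,0,0],0],[[24,18,0],[0,0,0],0],[[24,18,0],[0,0,0],0],[[24,18,0],[0,0,0],0],[[24,18,0],[0,0,0],0],[[24,18,0],[0,0,0],0],[[24,16,0],[0,0,0],0],[[0,0,0],[0,0,0],0],[[0,0,0],[0,0,0],0]]'
python3 - <<'E'
from h import *
s=snap('wrist');save(s,'pics/w1.png');print(arm.state()['position'],arm.state()['tcp_rot'],arm.state()['joint_positions'])
E
```

```text
t: 1.1
position: [0.2196, -0.5042, 0.2054]
tcp_rot: [0.737, 0.676, 0.0, -0.0]
contact_force: [0.4, 0.2, 0.1]
opening: 0.0469
grip_force: 0.0
t: 2.3
position: [0.4189, -0.2815, 0.2055]
tcp_rot: [0.738, 0.674, -0.0, 0.0]
contact_force: [-1.2, 0.4, -0.4]
opening: 0.0472
grip_force: 0.0
[ 0.41851616 -0.28203936  0.20546341] [ 7.38831978e-01  6.73889549e-01 -4.22288623e-04  7.36060131e-05] [-7.04783687e-01 -1.40248362e-02  1.47528073e+00 -8.61563566e-04
  1.68029729e+00 -6.13003075e-01]
```

View pics/w1.png

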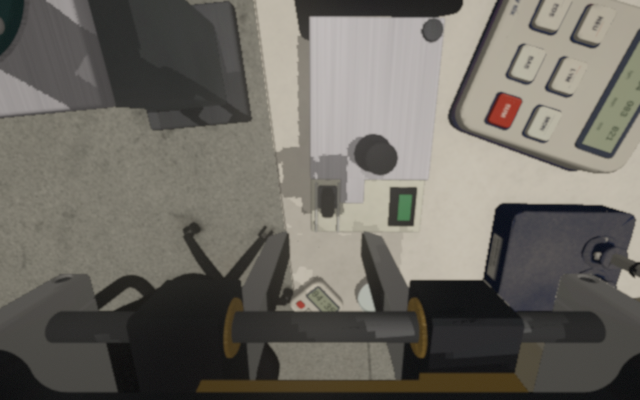

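Wrist view: tab top centre about (328,188), handle top (377,150), hinge disc (432,30), chamber square with the gripper.

```bash
python3 - <<'E'
from h import *
s=snap('wrist');im=s['img']
m=(im.max(2)<75).astype(np.uint8);m[:120]=0;m[230:]=0;m[:,:305]=0;m[:,440:]=0
k,l,st,c=cv2.connectedComponentsWithStats(m)
for i in range(1,k):
    if st[i,4]>40:print(st[i],c[i])
print(ray(s,328,186,.112),ray(s,377,149,.124),ray(s,432,30,.076))
W=cloud(s)
for z0,z1,u0,u1 in((.108,.116,310,345),(.119,.128,350,405)):
    mm=(W[...,2]>z0)&(W[...,2]<z1);mm[:,:u0]=0;mm[:,u1:]=0;mm[:110]=0;mm[225:]=0
    q=W[mm];print(len(q),q.min(0),q.max(0),q.mean(0))
E
```

```text
[ 356  135   41   38 1187] [375.45408593 153.81802864]
[319 186  18  30 449] [327.45657016 199.26726058]
[389 187  27  38 516] [400.1124031  205.01937984]
[ 0.42293624 -0.26328131  0.112     ] [ 0.46889339 -0.23156553  0.124     ] [ 0.53321441 -0.13100431  0.076     ]
290 [ 0.41370582 -0.29443612  0.10816922] [ 0.4276542  -0.27054586  0.11416753] [ 0.42061561 -0.28208881  0.11216862]
894 [ 0.45707167 -0.2547597   0.11942975] [ 0.48644226 -0.22503421  0.12698853] [ 0.47142665 -0.23926058  0.12464084]
```

```bash
python3 -m creep '[[[0,1,20],[0,0,0],0],[[0,1,20],[0,0,0],0],[[0,0,20],[0,0,0],0],[[0,0,20],[0,0,0],0],[[0,0,20],[0,0,0],0],[[0,0,15],[0,0,0],0],[[0,0,6],[0,0,0],0],[[0,0,0],[0,0,0],0.9],[[0,0,0],[0,0,0],0.9],[[0,0,0],[0,0,0],0.9],[[0,0,0],[0,0,0],0.9],[[0,0,0],[0,0,0],0.9]]' 15
python3 -m creep '[[[-4,0,0],[0,0,0],0.9],[[-4,0,0],[0,0,0],0.9],[[-4,0,0],[0,0,0],0.9],[[-4,0,0],[0,0,0],0.9],[[-4,0,0],[0,0,0],0.9],[[-4,0,0],[0,0,0],0.9],[[-4,0,0],[0,0,0],0.9],[[-2,0,0],[0,0,0],0.9],[[-1,0,0],[0,0,0],0.9],[[0,0,0],[0,0,0],0.9]]'
```

```text
t: 3.6
position: [0.4211, -0.2821, 0.0853]
tcp_rot: [0.739, 0.674, -0.0, 0.001]
contact_force: [0.1, -0.6, 2.7]
opening: 0.0117
grip_force: 15.0
t: 4.6
position: [0.4183, -0.3111, 0.0852]
tcp_rot: [0.739, 0.674, 0.002, -0.001]
contact_force: [-1.6, 7.4, 7.8]
opening: 0.0119
grip_force: 15.0
```

```bash
python3 -m creep '[[[-2,0,0],[0,0,0],0.9],[[-1,0,0],[0,0,0],0.9],[[0,0,0],[0,0,0],0.9]]'
python3 -m creep '[[[0,0,0],[0,0,0],0],[[0,0,0],[0,0,0],0],[[0,0,0],[0,0,0],0],[[0,0,-15],[0,0,0],0],[[0,0,-20],[0,0,0],0],[[0,0,-20],[0,0,0],0],[[0,0,-20],[0,0,0],-0.5],[[0,0,-15],[0,0,0],-0.5],[[0,0,0],[0,0,0],-0.5]]'
python3 - <<'E'
from h import *
s=snap('wrist');W=cloud(s)
for z0,z1,y0,y1 in((.105,.116,-.34,-.26),(.119,.128,-.26,-.21)):
    mm=(W[...,2]>z0)&(W[...,2]<z1)&(abs(W[...,0]-.45)<.05)&(W[...,1]>y0)&(W[...,1]<y1);mm[230:]=0
    q=W[mm];print(len(q),q.min(0),q.max(0),q.mean(0))
S=arm.state();p=S['position'];print(p,S['joint_positions'])
from scipy.spatial.transform import Rotation as R
r=R.from_quat(S['tcp_rot']);hp=np.array([.4715,-.2395,p[2]])
yd=np.degrees(np.arctan2(*r.as_matrix()[[1,0],1]));v=np.array([.4715-.531,-.2395+.130]);tan=np.degrees(np.arctan2(-v[0],v[1]));print(yd,tan,tan+180,np.linalg.norm(v));print(r.inv().apply(hp-p)*1000)
E
```

```text
t: 4.9
position: [0.4183, -0.3113, 0.0852]
tcp_rot: [0.739, 0.674, 0.003, -0.003]
contact_force: [-0.6, 13.5, 10.9]
opening: 0.0118
grip_force: 15.0
t: 5.8
position: [0.4187, -0.317, 0.177]
tcp_rot: [0.739, 0.674, 0.0, 0.003]
contact_force: [-0.2, -0.2, -0.2]
opening: 0.0676
grip_force: 0.0
364 [ 0.41056931 -0.32284944  0.10501443] [ 0.42443906 -0.29954564  0.11424183] [ 0.41768072 -0.31044005  0.1119724 ]
1247 [ 0.45700197 -0.25448533  0.1199798 ] [ 0.48670528 -0.22506841  0.12709347] [ 0.471514   -0.23962129  0.1246432 ]
[ 0.41813737 -0.31633311  0.17524604] [-7.55675888e-01  3.61637871e-02  1.48429881e+00 -2.26353211e-04
  1.61887276e+00 -6.63500780e-01]
-5.2818088777336065 151.4812722113292 331.4812722113292 0.12462142672911429
[ 8.14191647e+01  4.60631548e+01 -5.21868372e-02]
```

```bash
python3 -m creep '[[[20.4,11.5,0],[0,0,0],-0.5],[[20.4,11.5,0],[0,0,0],-0.5],[[20.4,11.5,0],[0,0,0],-0.5],[[20.4,11.5,0],[0,0,0],-0.5],[[0,0,0],[0,0,7.75],-0.5],[[0,0,0],[0,0,7.75],-0.5],[[0,0,0],[0,0,7.75],-0.5],[[0,0,20],[0,0,0],-0.5],[[0,0,20],[0,0,0],-0.5],[[0,0,20],[0,0,0],-0.5],[[0,0,20],[0,0,0],-0.5],[[0,0,8],[0,0,0],-0.5]]'
python3 -m creep '[[[0,0,0],[0,0,0],0.7],[[0,0,0],[0,0,0],0.7],[[0,0,0],[0,0,0],0.7],[[0,0,0],[0,0,0],0.7],[[0,0,0],[0,0,0],0.7],[[0,0,0],[0,0,0],0.7]]' 10
python3 -c "
from h import *
from scipy.spatial.transform import Rotation as R
S=arm.state();p=S['position'];print(p);r=R.from_quat(S['tcp_rot']);print('hinge in tool',r.inv().apply(np.array([.531,-.13,p[2]])-p)*1000)
c=r.inv().apply(np.array([.531,-.13,p[2]])-p)*1000;print('row',c-R.from_rotvec([0,0,np.radians(7.8)]).apply(c))"
```

```text
t: 7.05
position: [0.4689, -0.2373, 0.0824]
tcp_rot: [0.859, 0.511, -0.002, -0.003]
contact_force: [-0.9, -0.0, -0.6]
opening: 0.0705
grip_force: 0.0
t: 7.65
position: [0.4715, -0.239, 0.0873]
tcp_rot: [0.859, 0.511, 0.0, 0.001]
contact_force: [0.7, -0.2, 0.8]
opening: 0.0293
grip_force: 10.0
[ 0.47154072 -0.23897382  0.08726448]
hinge in tool [ 1.24139630e+02  2.21779479e-01 -4.17239845e-02]
row [  1.17865859 -16.845629     0.        ]
```

```bash
python3 -m creep '[[[0.6,-8.5,0],[0,0,3.9],0.7],[[0.6,-8.5,0],[0,0,3.9],0.7],[[0.6,-8.5,0],[0,0,3.9],0.7],[[0.6,-8.5,0],[0,0,3.9],0.7],[[0.6,-8.5,0],[0,0,3.9],0.7],[[0.6,-8.5,0],[0,0,3.9],0.7],[[0,0,0],[0,0,0],0.7]]'
python3 -c "
from h import *
from scipy.spatial.transform import Rotation as R
S=arm.state();p=S['position'];r=R.from_quat(S['tcp_rot']);print('hinge in tool',r.inv().apply(np.array([.531,-.13,p[2]])-p)*1000,S['joint_positions'])"
```

```text
t: 8.35
position: [0.4331, -0.2047, 0.0873]
tcp_rot: [0.945, 0.326, -0.0, 0.001]
contact_force: [-0.8, -1.5, 2.7]
opening: 0.029
grip_force: 10.0
hinge in tool [ 1.23164017e+02  1.63126224e+00 -1.14030748e-01] [-5.58967902e-01 -1.67857059e-02  1.71551470e+00 -1.40087398e-03
  1.44180198e+00  3.47186155e-01]
```

```bash
python3 -m creep '[[[0.3,-8.5,0],[0,0,3.9],0.7],[[0.3,-8.5,0],[0,0,3.9],0.7],[[0.3,-8.5,0],[0,0,3.9],0.7],[[0.3,-8.5,0],[0,0,3.9],0.7],[[0.3,-8.5,0],[0,0,3.9],0.7],[[0.3,-8.5,0],[0,0,3.9],0.7],[[0.3,-8.5,0],[0,0,3.9],0.7],[[0.3,-8.5,0],[0,0,3.9],0.7],[[0.3,-8.5,0],[0,0,3.9],0.7],[[0.3,-8.5,0],[0,0,3.9],0.7],[[0.3,-8.5,0],[0,0,3.9],0.7],[[0.3,-8.5,0],[0,0,3.9],0.7]]'
python3 -m creep '[[[0.3,-8.5,0],[0,0,3.9],0.7],[[0.3,-8.5,0],[0,0,3.9],0.7],[[0.3,-8.5,0],[0,0,3.9],0.7],[[0.3,-8.5,0],[0,0,3.9],0.7],[[0.3,-7,0],[0,0,3],0.7],[[0,0,0],[0,0,0],0.7]]'
python3 -c "
from h import *
S=arm.state();p=S['position']-[.531,-.13,0];print(np.hypot(*p[:2]),np.arctan2(-.109,-.0595)-np.arctan2(p[1],p[0]),S['contact_force'],S['joint_positions'])"
```

```text
t: 9.55
position: [0.4105, -0.1088, 0.0873]
tcp_rot: [0.997, -0.077, 0.002, 0.001]
contact_force: [3.6, -2.1, -0.9]
opening: 0.0296
grip_force: 10.0
t: 10.15
position: [0.4241, -0.0702, 0.0873]
tcp_rot: [0.972, -0.235, 0.003, 0.0]
contact_force: [3.6, -2.3, -0.7]
opening: 0.0291
grip_force: 10.0
0.12249913630340628 -4.702048617273904 [ 3.5547874  -2.28379469 -0.69437119] [-2.95774690e-01 -1.34568741e-01  1.82498571e+00 -3.89215455e-04
  1.44500455e+00  1.75033586e+00]
```

```bash
python3 -m creep '[[[0,-4,0],[0,0,0],0.7],[[0,0,0],[0,0,0],0],[[0,0,0],[0,0,0],0],[[0,0,0],[0,0,0],0],[[0,0,-15],[0,0,0],0],[[0,0,-25],[0,0,0],0],[[0,0,-30],[0,0,0],0],[[0,0,-30],[0,0,0],0],[[0,0,-20],[0,0,0],0],[[0,0,0],[0,0,-8],0],[[0,0,0],[0,0,0],0]]'
python3 - <<'E'
from h import *
s=snap('wrist');save(s,'pics/w2.png');np.save('pics/w2.npy',cloud(s));S=arm.state();print(S['position'],S['tcp_rot'])
E
```

```text
t: 11.25
position: [0.4233, -0.0661, 0.2072]
tcp_rot: [0.986, -0.168, 0.001, 0.0]
contact_force: [-0.4, 0.8, 0.6]
opening: 0.0469
grip_force: 0.0
[ 0.4229058  -0.06598601  0.20633428] [ 9.85633235e-01 -1.68899660e-01 -1.65829491e-04 -5.96441764e-05]
```

View pics/w2.png

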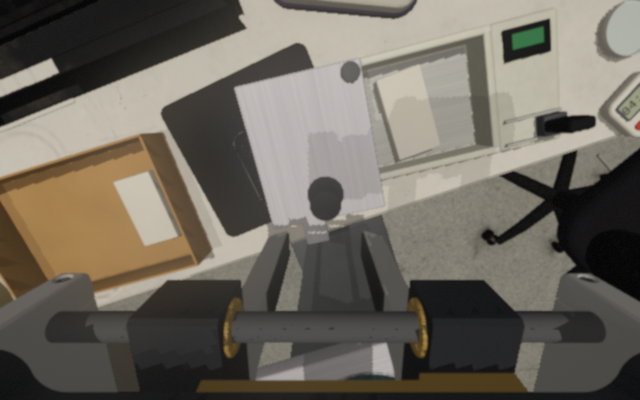

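Wrist view: cover open (hinge (350,72), handle (325,195)); box in the well with corners about (373,85),(418,65),(441,145),(398,160), close to the well's left wall; other box in tray at (147,208).

```bash
python3 - <<'E'
from h import *
W=np.load('pics/w2.npy')
def rect(z0,z1,b,n):
    m=(W[...,2]>z0)&(W[...,2]<z1);k=np.zeros_like(m);k[b[0]:b[1],b[2]:b[3]]=1
    p=W[m&k][:,:2].astype(np.float32)*1000
    m2=(m&k).astype(np.uint8);_,l,st,c=cv2.connectedComponentsWithStats(m2);i=1+st[1:,4].argmax();p=W[l==i][:,:2].astype(np.float32)*1000
    r=cv2.minAreaRect(p);print(n,len(p),r,p.mean(0));print(cv2.boxPoints(r).round(1).tolist())
rect(.047,.057,(50,180,360,460),'box')
rect(.018,.034,(40,180,355,500),'wellfloor')
rect(.060,.068,(20,180,340,600),'rim')
rect(.024,.034,(150,280,80,200),'out')
rect(-.002,.010,(150,320,0,210),'trayfloor')
rect(.070,.078,(50,240,220,400),'cover')
rect(.119,.128,(160,220,300,350),'handle')
rect(.105,.116,(100,140,530,600),'tab')
E
```

```text
box 3821 ((474.3717041015625, -180.2274932861328), (90.20188903808594, 48.73936080932617), 0.8166178464889526) [ 476.11905 -179.67372]
[[428.8999938964844, -156.5], [429.6000061035156, -205.1999969482422], [519.7999877929688, -204.0], [519.0999755859375, -155.1999969482422]]
wellfloor 6699 ((473.8370056152344, -200.46353149414062), (121.48917388916016, 112.84378051757812), 84.26966094970703) [ 476.52026 -213.91737]
[[411.6000061035156, -255.3000030517578], [523.9000244140625, -266.5], [536.0, -145.6999969482422], [423.79998779296875, -134.39999389648438]]
rim 9695 ((470.78106689453125, -233.39537048339844), (197.0519256591797, 128.4437713623047), 84.26622009277344) [ 471.07858 -271.83212]
[[397.0, -325.0], [524.7999877929688, -337.79998779296875], [544.5, -141.8000030517578], [416.70001220703125, -128.89999389648438]]
out 2682 ((469.9483947753906, 159.18594360351562), (49.06356430053711, 90.19683074951172), 87.22744750976562) [471.50705 157.49928]
[[423.70001220703125, 136.89999389648438], [513.7999877929688, 132.5], [516.2000122070312, 181.5], [426.1000061035156, 185.89999389648438]
[... 437 characters left out ...]
-121.4000015258789], [543.4000244140625, -143.0], [558.7999877929688, -15.699999809265137], [380.29998779296875, 5.900000095367432]]
handle 772 ((426.3280029296875, -66.51496887207031), (29.143508911132812, 27.61644744873047), 70.67662048339844) [426.34314 -66.63701]
[[408.5, -75.69999694824219], [434.5, -84.80000305175781], [444.20001220703125, -57.29999923706055], [418.1000061035156, -48.20000076293945]]
tab 450 ((417.9803771972656, -310.41851806640625), (24.698488235473633, 13.633387565612793), 85.0204086303711) [ 418.7997 -308.6005]
[[410.1000061035156, -322.1000061035156], [423.70001220703125, -323.29998779296875], [425.79998779296875, -298.70001220703125], [412.29998779296875, -297.5]]
```

```bash
python3 -m creep '[[[0,0,0],[0,0,-6.75],-0.28],[[0,0,0],[0,0,-6.75],-0.28],[[0,0,0],[0,0,-6.75],-0.28],[[12.5,29.4,0],[0,0,0],-0.28],[[12.5,29.4,0],[0,0,0],-0.28],[[12.5,29.4,0],[0,0,0],-0.28],[[12.5,29.4,0],[0,0,0],-0.28],[[0,0,25],[0,0,0],-0.28],[[0,0,25],[0,0,0],-0.28],[[0,0,25],[0,0,0],-0.28],[[0,0,25],[0,0,0],-0.28],[[0,0,0],[0,0,0],-0.28]]'
python3 - <<'E'
from h import *
from scipy.spatial.transform import Rotation as R
s=snap('wrist');save(s,'pics/w3.png');P=np.array([arm.state()['position'] ]);r=R.from_quat(arm.state()['tcp_rot']);print(P,r.as_matrix()[:,1],r.inv().apply(np.array([.4744,-.183,.031])-P[0])*1000)
E
```

```text
t: 12.5
position: [0.4716, -0.1812, 0.1012]
tcp_rot: [1.0, 0.007, -0.005, -0.003]
contact_force: [-0.9, 0.5, 0.2]
opening: 0.0601
grip_force: 0.0
[[ 0.47315797 -0.18189151  0.10382712]] [ 0.0145683  -0.9998894  -0.00299293] [ 1.62836579  1.34442876 72.81553518]
```

View pics/w3.png

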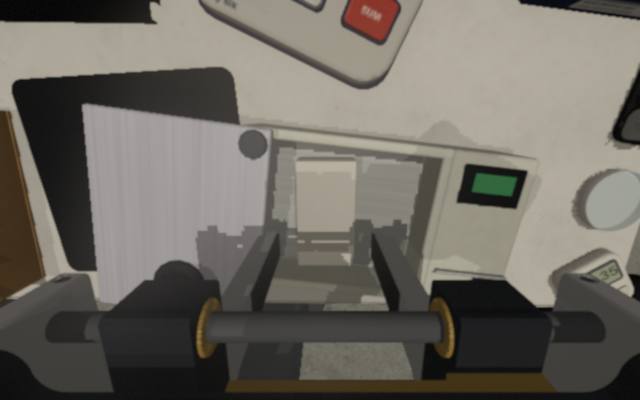

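The box (295–356, 158–235) lies centred between the fingers, and the left finger is clear of the cover's edge (270).

```bash
python3 -m creep '[[[1,1,15],[0,0,0],-0.28],[[0,0,15],[0,0,0],-0.28],[[0,0,14],[0,0,0],-0.28],[[0,0,12],[0,0,0],-0.28],[[0,0,10],[0,0,0],-0.28],[[0,0,6],[0,0,0],-0.28],[[0,0,0],[0,0,0],-0.28]]'
```

```text
t: 13.25
position: [0.4755, -0.1835, 0.0335]
tcp_rot: [1.0, 0.008, -0.001, -0.0]
contact_force: [-0.5, -0.2, 0.4]
opening: 0.0603
grip_force: 0.0
```

```bash
python3 -m creep '[[[0,0,0],[0,0,0],0.1],[[0,0,0],[0,0,0],0.1],[[0,0,0],[0,0,0],0.1],[[0,0,0],[0,0,0],0.1],[[0,0,0],[0,0,0],0.1]]' 15
```

```text
t: 13.75
position: [0.4766, -0.1839, 0.0351]
tcp_rot: [1.0, 0.008, 0.001, 0.0]
contact_force: [-0.1, 0.7, 1.1]
opening: 0.0478
grip_force: 15.0
```

```bash
python3 -m creep '[[[0,0,-6],[0,0,0],0.1],[[0,0,-14],[0,0,0],0.1],[[0,0,-25],[0,0,0],0.1],[[0,0,-30],[0,0,0],0.1],[[0,0,-30],[0,0,0],0.1],[[0,0,-30],[0,0,0],0.1],[[0,0,-15],[0,0,0],0.1],[[0,0,0],[0,0,0],0.1]]'
python3 -m creep '[[[0,-20,0],[0,0,0],0.1],[[0,-40,0],[0,0,0],0.1],[[0,-44,0],[0,0,0],0.1],[[0,-44,0],[0,0,0],0.1],[[0,-44,0],[0,0,0],0.1],[[0,-44,0],[0,0,0],0.1],[[0,-44,0],[0,0,0],0.1],[[0,-44,0],[0,0,0],0.1],[[0,-44,0],[0,0,0],0.1],[[0,-44,0],[0,0,0],0.1],[[0,-40,0],[0,0,0],0.1],[[0,-20,0],[0,0,0],0.1]]'
python3 -m creep '[[[0,0,0],[0,0,2],0.1],[[0,0,0],[0,0,2],0.1],[[0,0,0],[0,0,0],0.1],[[0,0,0],[0,0,0],0.1]]'
python3 - <<'E'
from h import *
from scipy.spatial.transform import Rotation as R
S=arm.state();p=S['position'];r=R.from_quat(S['tcp_rot']);print(p,S['opening'],S['joint_positions'],r.as_matrix()[:,1],r.inv().apply(np.array([.478,.296,p[2]])-p)*1000)
s=snap('scene');save(s,'pics/a2.png');w=snap('wrist')
cv2.imwrite('pics/m.png',np.hstack([cv2.resize(s['img'][110:330,200:420],(400,400)),cv2.resize(w['img'],(400,400))])[...,::-1])
E
```

```text
t: 14.55
position: [0.4775, -0.1846, 0.1879]
tcp_rot: [1.0, 0.008, 0.003, 0.002]
contact_force: [0.0, -0.2, -0.6]
opening: 0.0479
grip_force: 15.0
t: 15.75
position: [0.4667, 0.2908, 0.1818]
tcp_rot: [1.0, 0.01, -0.002, 0.0]
contact_force: [0.1, -0.2, -0.6]
opening: 0.0479
grip_force: 15.0
t: 16.15
position: [0.4677, 0.2878, 0.1828]
tcp_rot: [1.0, -0.026, -0.001, 0.001]
contact_force: [1.0, -0.3, -0.6]
opening: 0.0476
grip_force: 15.0
[0.4677121  0.28776731 0.18283186] 0.0475766319781318 [ 4.48396335e-01  9.30195912e-02  1.40915638e+00 -1.23996099e-04
  1.64228323e+00  2.07200492e+00] [-0.0527945  -0.99860429  0.00148582] [ 9.83884486 -8.76434602 -0.03717209]
```

View pics/m.png

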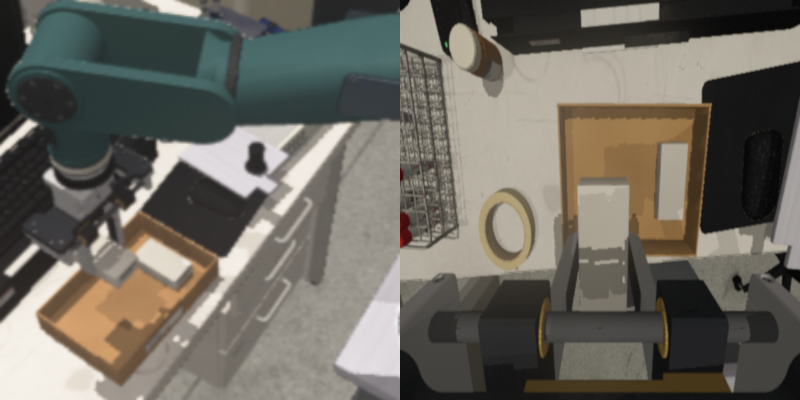

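Box held flat over the empty half of the tray; other box to its right, the cover stays open. Lowering.

```bash
python3 -m creep '[[[9,-6,0],[0,0,0],0.1],[[0,0,20],[0,0,0],0.1],[[0,0,25],[0,0,0],0.1],[[0,0,25],[0,0,0],0.1],[[0,0,25],[0,0,0],0.1],[[0,0,20],[0,0,0],0.1],[[0,0,18],[0,0,0],0.1],[[0,0,15],[0,0,0],0.1],[[0,0,8],[0,0,0],0.1],[[0,0,4],[0,0,0],0.1],[[0,0,0],[0,0,0],0.1]]'
python3 -m creep '[[[0,0,2],[0,0,0],0.1],[[0,0,2],[0,0,0],0.1],[[0,0,0],[0,0,0],0.1]]'
```

```text
t: 17.35
position: [0.4778, 0.2937, 0.0244]
tcp_rot: [1.0, -0.027, -0.0, 0.0]
contact_force: [0.0, -0.2, -0.4]
opening: 0.0478
grip_force: 15.0
t: 17.65
position: [0.4778, 0.2937, 0.0208]
tcp_rot: [1.0, -0.027, 0.0, -0.0]
contact_force: [-0.6, -0.3, -0.8]
opening: 0.0478
grip_force: 15.0
```

```bash
python3 -m creep '[[[0,0,2],[0,0,0],0.1],[[0,0,2],[0,0,0],0.1],[[0,0,2],[0,0,0],0.1],[[0,0,0],[0,0,0],0.1]]'
python3 -m creep '[[[0,0,1.5],[0,0,0],0.1],[[0,0,1],[0,0,0],0.1],[[0,0,0],[0,0,0],0.1]]'
```

```text
t: 18.05
position: [0.4773, 0.2935, 0.0139]
tcp_rot: [1.0, -0.027, -0.0, 0.0]
contact_force: [0.0, -0.8, 0.4]
opening: 0.0479
grip_force: 15.0
t: 18.35
position: [0.4777, 0.2937, 0.0122]
tcp_rot: [1.0, -0.027, 0.0, 0.0]
contact_force: [-1.1, -1.0, -0.1]
opening: 0.048
grip_force: 15.0
```

```bash
python3 -m creep '[[[0,0,1],[0,0,0],0.1],[[0,0,0],[0,0,0],0.1]]'
python3 -m creep '[[[0,0,1],[0,0,0],0.1],[[0,0,0],[0,0,0],0.1]]'
```

```text
t: 18.55
position: [0.4777, 0.2937, 0.0121]
tcp_rot: [1.0, -0.027, 0.0, 0.0]
contact_force: [-1.5, -0.4, 4.5]
opening: 0.0478
grip_force: 15.0
t: 18.75
position: [0.4777, 0.2937, 0.0121]
tcp_rot: [1.0, -0.027, 0.0, 0.0]
contact_force: [-4.1, -2.0, 10.3]
opening: 0.0476
grip_force: 15.0
```

Contact with the floor: release and retreat.

```bash
python3 -m creep '[[[0,0,-1],[0,0,0],-0.1],[[0,0,0],[0,0,0],-0.25],[[0,0,0],[0,0,0],-0.25],[[0,0,0],[0,0,0],-0.25],[[0,0,-10],[0,0,0],-0.25],[[0,0,-25],[0,0,0],-0.25],[[0,0,-30],[0,0,0],-0.25],[[0,0,-40],[0,0,0],-0.25],[[0,0,-40],[0,0,0],-0.25],[[0,0,-30],[0,0,0],-0.25],[[-30,0,0],[0,0,0],-0.25],[[-20,0,0],[0,0,0],-0.25]]'
python3 - <<'E'
from h import *
w=snap('wrist');b=snap('side');W=cloud(w)
m=((W[...,2]>.022)&(W[...,2]<.036)&(abs(W[...,0]-.475)<.07)&(abs(W[...,1]-.23)<.11)&(w['img'].min(2)>110)).astype(np.uint8);m[250:]=0
_,l,st,c=cv2.connectedComponentsWithStats(m)
for i in range(1,len(st)):
    if st[i,4]>300:
        q=W[l==i];print(cv2.minAreaRect(q[:,:2].astype(np.float32)),np.percentile(q[:,2],[5,95]))
cv2.imwrite('pics/end.png',np.hstack([cv2.resize(w['img'],(400,300)),cv2.resize(b['img'][130:350,270:450],(400,300))])[...,::-1])
E
```

```text
t: 19.95
position: [0.4277, 0.2967, 0.1885]
tcp_rot: [1.0, -0.027, 0.002, -0.001]
contact_force: [0.3, -0.0, -1.0]
opening: 0.059
grip_force: 0.0
((0.4695282280445099, 0.15990351140499115), (0.04842039942741394, 0.08907207101583481), 86.91902160644531) [0.02860611 0.03109761]
((0.47575873136520386, 0.29447194933891296), (0.04787570610642433, 0.08917932212352753), 86.89622497558594) [0.02856553 0.0310424 ]
```

View pics/end.png

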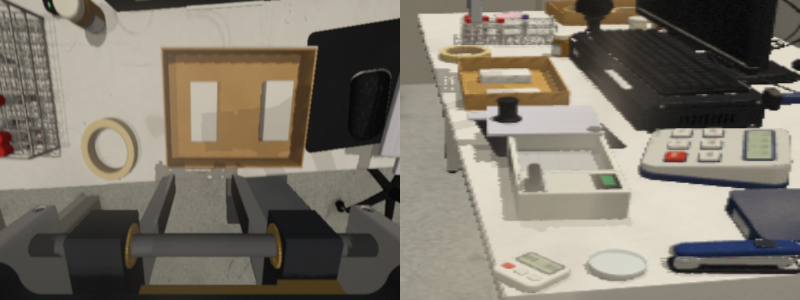

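Both boxes lie flat side by side in the tray (left (203,110), right (277,110)); the cover is open and the catch released.

```bash
python3 -c "
from rig import job_done
print(job_done())"
```

```text
the job is handed in; nothing more can be done
None
```

The job is handed in (no verdict came back): catch slid to its end stop, cover open to about 1.62 rad, and the box lying flat in the tray beside the other one, which did not move measurably.

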